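Open the bench shear and set the bracket for trimming

TASK

Make the bench shear ready to trim the folded bracket, only by gentle pushing with the outside of the fingers: push the blade arm's handle up past its balance point, so that the counterweight holds the arm fully open, then push the bracket along the bed until its straight long edge lies flat along the side guide and its tongue, under the raised blade, touches the back stop. Squeeze and lift nothing: the bracket stays flat on the bed, the loose things on the bench stay where they are, and at the end the arm stands open by itself.

Things in the scene. Friction and masses are not known exactly. Their poses are not given: they have to be found in the camera images.
- bench_shear: Green lever shear for sheet metal, bolted to the table. Origin: table level under the middle of its bed. +x = feed direction (to the blade, away from the robot), +y = left (to the arm's pivot), +z up. Shear frame, mm: bed top z 45, x -85..85, y -86..86; far edge of the bed is the shear edge; the closed blade (x 87..93) blocks the way beyond it.
- shear_arm (a joint): Angle of the blade arm, rad. 0 closed (level, on its rest), 0.96 fully open on its buffer; grows as the handle rises. The round counterweight on the tail balances the arm at about 0.57: released below that it falls shut, beyond it it swings fully open and stays. Raising takes about 2 N at the handle. Hinge axis along the shear's x.
- pivot (a point): Point on the arm's hinge axis in the plane of the arm (shear frame x 98, y 115, z 70 mm). The pivot housing fills x 67..124, y 90..190, up to z 92; the counterweight (56 mm across, 42 mm long) swings outwards beyond it, to y 245.
- grip_mid (a point): Middle of the black round handle (25 mm thick, 83 mm long, axis along the arm), 256 mm from the pivot; moves with the arm. Closed: shear frame x 98, y -140, z 90 mm, pointing to the shear's -y, beside the bed, with 75 mm free below it; fingers leaning 30 to 45 degrees under it from the robot's side can raise it.
- bracket: Loose folded bracket, 3 mm bare grey sheet, 125 long (x), 64 wide (y), 0.2 kg, on the bed (slides at 1-3 N). Origin: middle of its underside; +x to its flat tongue (end to be trimmed), +y to its straight edge on the guide's side. Turned-up flanges 26 mm high to push on: across the heel (outer face x -62.5, full width) and on the right (outer face y -32, x -62.5..7.5).
- tongue_corner (a point): Corner of the bracket at the tongue end on the guide's side (bracket frame x 62.5, y 32, z 0 mm).
- heel_corner (a point): Corner of the bracket at the heel on the guide's side (bracket frame x -62.5, y 32, z 0 mm).
- guide_stop_corner (a point): Where guide face and back stop face meet at bed height (shear frame x 120, y 77, z 45 mm): the tongue corner ends here. Side guide: steel bar on the left of the bed, face y 77, x -83..62, 12 mm high. Back stop: steel bar behind the blade, face x 120, y -37..80, top z 63.
- tape_measure: Loose yellow tape measure, 39x90x64 mm, on the table; leave it.
- paint_marker: Loose marker pen, 17x128x17 mm, lying on the table; leave it.
- weld_magnet: Loose triangular welding magnet, 62x110x15 mm, lying on the table; leave it.

How it is judged:
By the outcome, as a careful person would: the job done as asked, in the order asked, and still so for the second after the job is handed in, with the robot touching nothing.
It also fails if it takes over 58 s, if anything falls off the work surface, if the arm or the gripper's body presses on something with over 40 N, if the wrist force passes 120 N, or if a joint passes its speed limit or range.

ROBOT

A 6-joint arm with a two-finger parallel gripper is mounted at the origin on the work surface; the furniture and walls round the work are solid. World frame = base frame: x ahead of the robot, y to its left, z up, the work surface at z = 0. Lengths are in m, angles in rad, forces in N, time in s.
With the tool pointing down it reaches from about 0.3 to 0.875 m from the base axis. Payload 4.2 kg.
Tool frame: the origin (TCP) lies between the finger pads; the fingertips stand 19 mm ahead of it and the grasp point (between the pads) is the TCP; z points along the fingers, y is the line along which they close (so a half turn about z gives the same grasp; the last joint's range is limited). The gripper opens to 85 mm and grips with 20 to 120 N. Pads are 22 mm wide; open, the fingers measure 114 mm over their backs; the gripper's body (76 mm by 85 mm) begins 54 mm behind the grasp point. The pads swing forward as they close: fully open they stand 13 mm farther back than shut.
Start: joints at [-1.358, 0.32, 1.565, -0, 1.257, -0.02], TCP at [0.133, -0.56, 0.25] pointing down, gripper open.
Joint ranges: [-3.11, 3.11], [-0.84, 2.01], [0.21, 2.61], [-1.34, 4.49], [0.05, 2.63], [-2.56, 2.56]. Speed limits (rad/s): [2.57, 2.57, 3.14, 3.14, 3.14, 3.14].

INTERFACE

Orientations are given as a unit quaternion [w, x, y, z].
In Python, from station import get_state, viewer, job gives the robot as it stands.
- The arm moves only by the tool carry_out, never from a script. Its argument "steps" is one flat list of numbers, 6 for each row, row after row: the shift along the tool's x, y, z in mm, then the turn, a rotation vector about the tool's x, y, z in rad. A call has 1 to 5 rows; each row shifts and turns the commanded pose from where the row before left it, along the tool's axes as they then stand; what a row does not reach is not made up. A row lasts 1/12 s, in which the tool goes at most 41.7 mm and 7.16 degrees, less where a joint would pass 70% of its speed; a pose out of reach is approached as far as the arm can. A call is refused whole if a number of a shift passes 41.7 or a number of a turn 0.125, either way. A call with a gripper value outside its range is refused whole. "hand" is the gripper's target within -1 to 1 (shut at 1, half-way at 0, fully open at -1), set as the call begins (left out, the last holds). The fingers move at their own pace and stop on an object; "newtons" is the grip in N (left out, the last holds). Time passes only in rows, so rows that do not move let the fingers close. It gives the time, the measured TCP pose, the force, the opening and the grip force at its end, in the units of the state.
- get_state(): the state, without advancing time (a new reading comes with each control period).
- viewer.read_camera(name): name is "side" or "top" or "wrist"; returns the picture (420x560x3 uint8, red, green, blue); there is no depth.
- viewer.camera_params(name): a dict with "mtx" (3x3 intrinsics, pixels), "D" ([k1, k2, p1, p2, k3] as OpenCV has them; the pictures are not rectified), "rvec" (rotation vector, rad) and "tvec" (3), from world to camera coordinates, as OpenCV has them; the wrist camera has in their place "hand_eye" (4x4, takes a point from camera to tool coordinates, whose origin is the TCP and whose axes are the flange's). Camera axes: x right, y down, z forward; pixel columns grow to the right and rows downward; lengths in m; the calibration is good to about 2 mm. A picture is of the moment at which its call begins: read the wrist's pose just before it. camera_params takes no time and is no camera call.
- job.close_job(): hands the job in; it is judged then, once.
The state is a dict: "time": time; "qpos": joint angles; "dq": joint speeds; "joint_torque": joint torques, N m; "tool_pos": TCP position; "eef_rot": TCP orientation; "contact_force": force on the tool from outside, world axes, zero at the start; "ft_torque": the same for the moment, N m; "opening": opening from 0.0 (shut) to 1.0 (fully open); "grasp_force": force on a finger pad.
Only numpy, scipy, OpenCV 4.12 (cv2) and the standard library are available. Lean on these libraries where they do the work, as an engineer would, in place of code of your own. Each camera call takes 0.05 s, during which the arm holds its last target. There are 200 camera calls.

## Working session

There is one attempt and no reset: what is moved stays moved. The work goes in short steps, Python scripts to look and compute and a tool call to move; the robot and the scene stay as the last step left them, time stands still between calls to the robot, and variables do not carry over. Pictures are saved under pics/ and viewed, at most 10 in all, crops included, and the job is handed in when it is done.

Besides the shell and the picture viewer there is one more tool, called after "Emit:" by a JSON object that holds its "op" and its "data", one argument or row to a line. carry_out: Moves the arm, as the interface text tells. Its arguments: {"type":"object","properties":{"steps":{"type":"array","items":{"type":"number"}},"hand":{"type":"number"},"newtons":{"type":"number"}},"required":["steps"]}

```bash
ls; mkdir -p pics; cat > h.py <<'E'
import numpy as np, cv2
from scipy.spatial.transform import Rotation as R
from station import get_state, viewer, job
def grab(n,f):
    im=viewer.read_camera(n); cv2.imwrite('pics/'+f,cv2.cvtColor(im,cv2.COLOR_RGB2BGR)); return im
def cam(n):
    p=viewer.camera_params(n); M=np.array(p['mtx'],float);D=np.array(p['D'],float)
    if 'hand_eye' in p:
        s=get_state(); q=s['eef_rot']; T=np.eye(4);T[:3,:3]=R.from_quat([q[1],q[2],q[3],q[0]]).as_matrix();T[:3,3]=s['tool_pos']
        W=T@np.array(p['hand_eye']); Rw=W[:3,:3].T; t=-Rw@W[:3,3]
    else:
        Rw=cv2.Rodrigues(np.array(p['rvec'],float))[0]; t=np.array(p['tvec'],float).ravel()
    return M,D,Rw,t
def ray(c,px):
    M,D,Rw,t=c; u=cv2.undistortPoints(np.array(px,float).reshape(-1,1,2),M,D).reshape(-1,2)
    return -Rw.T@t, np.c_[u,np.ones(len(u))]@Rw
def onz(c,px,z):
    o,d=ray(c,px); return o+d*((z-o[2])/d[:,2])[:,None]
def proj(c,P):
    M,D,Rw,t=c; return cv2.projectPoints(np.array(P,float).reshape(-1,3),cv2.Rodrigues(Rw)[0],t,M,D)[0].reshape(-1,2)
E
python3 - <<'E'
from h import *
a=grab('top','top0.png');b=grab('side','side0.png')
for n in('top','side'):
    c=cam(n);print(n,(-c[2].T@c[3]).round(3),c[2][2].round(2))
print(get_state())
E
```

```text
pics
top [0.339 0.091 1.025] [ 0.13 -0.01 -0.99]
side [0.192 1.161 0.639] [ 0.23 -0.86 -0.47]
{'time': 0.1, 'qpos': array([-1.35797112e+00,  3.20262601e-01,  1.56554898e+00,  2.36779036e-05,
        1.25737917e+00, -2.00150496e-02]), 'dq': array([-0.0006915 , -0.00173745, -0.00217033, -0.00069661,  0.00127656,
       -0.0011839 ]), 'joint_torque': array([-9.81770108e-05, -4.16408265e+01, -2.34704876e+01, -1.09744849e-04,
        4.92096820e-03, -6.33546804e-06]), 'tool_pos': array([ 0.13259472, -0.55910972,  0.24954953]), 'eef_rot': array([-7.96420555e-04,  9.93230936e-01,  1.16153648e-01, -6.57059040e-05]), 'contact_force': array([0.03481151, 0.40887481, 0.04887062]), 'ft_torque': array([ 0.02036405,  0.01616886, -0.09301773]), 'grasp_force': 0.0, 'opening': 1.0051631932416212}
```

View pics/top0.png

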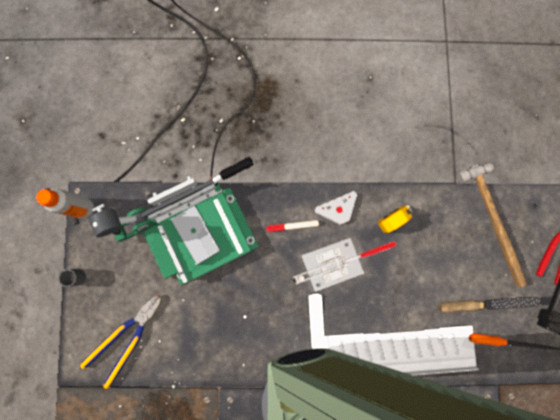

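View pics/side0.png

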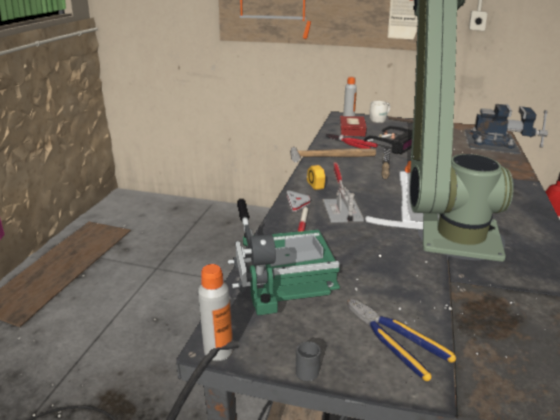

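Top view: the shear is at about (200,235), yawed to the left. Its handle is at (235,168), the counterweight at (104,220), and the bracket on the bed at about (195,235). I'll enlarge that area.

```bash
python3 - <<'E'
import cv2
im=cv2.imread('pics/top0.png')[140:300,80:290]
cv2.imwrite('pics/top0z.png',cv2.resize(im,None,fx=3.7,fy=3.7,interpolation=cv2.INTER_CUBIC))
im=cv2.imread('pics/side0.png')[190:330,210:360]
cv2.imwrite('pics/side0z.png',cv2.resize(im,None,fx=4,fy=4,interpolation=cv2.INTER_CUBIC))
E
```

```text
(no output)
```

View pics/top0z.png

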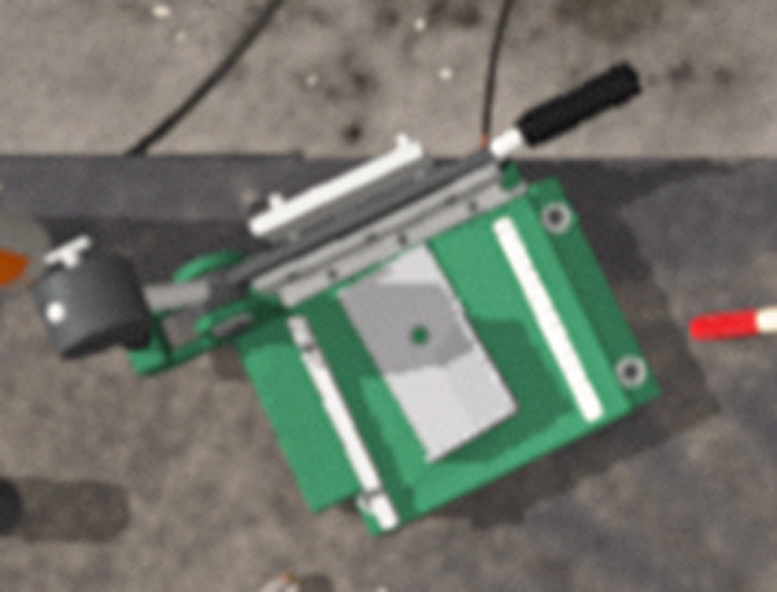

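View pics/side0z.png

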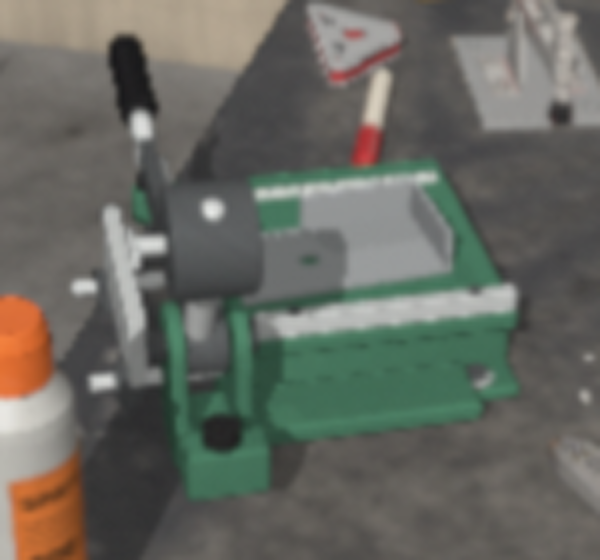

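Zoomed top view: the guide's face edge runs (312,322)→(397,520), the handle (527,130)→(632,78), and the bracket's left edge (342,290)→(430,460), with the heel flange top at (432,460)→(517,408). The side view shows the heel flange towards the robot.

```bash
python3 - <<'E'
from h import *
c=cam('top')
def z(px,h): return onz(c,np.array(px)/3.7+[80,140]-0.4,h)
g=z([[312,322],[397,520]],.057); d=g[0]-g[1]; print('guide',g.round(4),np.linalg.norm(d),np.arctan2(d[1],d[0]))
h=z([[527,130],[632,78]],.09); d=h[0]-h[1]; print('handle',h.round(4),np.linalg.norm(d),np.arctan2(-d[0],d[1]))
st=z([[503,222],[597,415]],.047);print('stripe',st.round(4))
br=z([[342,290]],.045);bh=z([[432,460],[517,408]],.071); d=bh[0]-bh[1];print('heel',bh.round(4),np.linalg.norm(d),np.arctan2(-d[0],d[1]))
e=z([[342,290],[425,452]],.048);d=e[0]-e[1];print('edge',e.round(4),np.linalg.norm(d),np.arctan2(d[1],d[0]))
# pose fit
obj=np.array([[62,77,57],[-83,77,57],[98,-140+41,88],[98,-140-41,92]])/1e3
pix=np.array([[312,322],[397,520],[527,130],[632,78]])/3.7+[80,140]-.4
from scipy.optimize import least_squares
def P(p,o):
    co,s=np.cos(p[2]),np.sin(p[2]); return np.c_[p[0]+co*o[:,0]-s*o[:,1],p[1]+s*o[:,0]+co*o[:,1],o[:,2]]
r=least_squares(lambda p:(proj(c,P(p,obj))-pix).ravel(),[.55,.25,.4]);print(r.x,r.fun.round(1))
p=r.x; ci,si=np.cos(p[2]),np.sin(p[2])
def toS(w): d=w[:,:2]-p[:2]; return np.c_[d[:,0]*ci+d[:,1]*si,-d[:,0]*si+d[:,1]*ci]*1e3
print('heel S',toS(bh),'edge S',toS(e),'stripe S',toS(st))
print('grip',P(p,np.array([[.098,-.14,.09]])))
# side check
cs=cam('side')
print(((proj(cs,P(p,np.array([[98,-140,90],[62,77,57],[-83,77,57]])/1e3))-[210,190])*4).round())
print('weld etc', onz(c,[[270,228],[318,225]],0.01))
# wrist/robot reach
E
```

```text
guide [[0.4189 0.3451 0.057 ]
 [0.2952 0.2876 0.057 ]] 0.13644041617663658 0.4345985039867873
handle [[0.5365 0.2069 0.09  ]
 [0.57   0.142  0.09  ]] 0.07308189112628512 0.4752967252786933
stripe [[0.485  0.2266 0.047 ]
 [0.3611 0.1643 0.047 ]]
heel [[0.3325 0.2641 0.071 ]
 [0.3647 0.2122 0.071 ]] 0.06111195454544434 0.5549753729111337
edge [[0.4403 0.3289 0.048 ]
 [0.3374 0.2728 0.048 ]] 0.11719798850707586 0.4984389781550883
[0.4018952  0.25355125 0.47357842] [-2.2 -1.3  1.4  1.  -1.3  1.1  2.  -0.9]
heel S [[-56.90272504  41.01989649]
 [-51.93388944 -19.8897223 ]] edge S [[ 68.55772402  49.50510307]
 [-48.60404941  46.59179623]] stripe S [[ 61.62341939 -61.87195223]
 [-77.00970273 -60.83319885]]
grip [[0.55295985 0.17365461 0.09      ]]
[[129.  72.]
 [255. 304.]
 [513. 273.]]
weld etc [[ 0.42031194  0.09638181  0.01      ]
 [ 0.42805772 -0.0220491   0.01      ]]
```

```bash
cat >> h.py <<'E'
S=np.array([.4019,.2536,.467])   # shear pose x,y,yaw
def sw(p):
    p=np.array(p,float); c,s=np.cos(S[2]),np.sin(S[2]); return np.array([S[0]+(c*p[0]-s*p[1])/1e3,S[1]+(s*p[0]+c*p[1])/1e3,p[2]/1e3])
def ws(w):
    d=np.array(w)[...,:2]-S[:2]; c,s=np.cos(S[2]),np.sin(S[2]); return np.stack([d[...,0]*c+d[...,1]*s,-d[...,0]*s+d[...,1]*c,np.array(w)[...,2]-0],-1)*1e3
def ori(yaw,lean=0,roll=0): # tool x along yaw (world), leaned so that tool z tips forward
    return R.from_euler('z',yaw)*R.from_euler('x',np.pi)*R.from_euler('y',lean)*R.from_euler('z',roll)
def pose():
    s=get_state(); q=s['eef_rot']; return np.array(s['tool_pos']),R.from_quat([q[1],q[2],q[3],q[0]])
def plan(targets,step=38,turn=.12):
    p,r=pose(); rows=[]
    for tp,tr in targets:
        tv=(r.inv()*tr).as_rotvec(); n=int(max(1,np.ceil(np.linalg.norm(tp-p)*1e3/step-.01),np.ceil(np.linalg.norm(tv)/turn)))
        p0,r0=p,r
        for i in range(1,n+1):
            d=np.round(r.inv().apply(p0+(tp-p0)*i/n-p)*1e3); rr=r0*R.from_rotvec(tv*i/n)
            w=np.round((r.inv()*rr).as_rotvec(),3); rows.append(np.r_[d,w])
            p=p+r.apply(d)/1e3; r=r*R.from_rotvec(w)
    for i in range(0,len(rows),5): print([float(f'{v:g}') if v%1 else int(v) for v in np.concatenate(rows[i:i+5])])
    print(len(rows),'rows; end S',np.r_[ws(p)].round(1))
E
python3 - <<'E'
from h import *
print(viewer.camera_params('wrist')['hand_eye'].__array__().round(3) if hasattr(viewer.camera_params('wrist')['hand_eye'],'__array__') else viewer.camera_params('wrist')['hand_eye'])
o=ori(S[2]); p,r=pose(); print(ws(p))
plan([(np.array([.36,-.42,.35]),r),(np.array([.47,-.1,.38]),o),(sw([-20,-20,330]),o)])
E
```

```text
[[ 0.001 -0.947 -0.321  0.084]
 [ 1.     0.001  0.    -0.   ]
 [-0.    -0.321  0.947 -0.125]
 [ 0.     0.     0.     1.   ]]
[-606.35853353 -604.44333578  249.54953134]
[32, -10, -13, 0, 0, 0, 31, -11, -12, 0, 0, 0, 32, -10, -13, 0, 0, 0, 32, -11, -12, 0, 0, 0, 31, -10, -13, 0, 0, 0]
[32, -10, -12, 0, 0, 0, 32, -11, -13, 0, 0, 0, 31, -10, -12, 0, 0, 0, 20, -32, -3, 0, 0, -0.026, 21, -31, -4, 0, 0, -0.026]
[22, -31, -3, -0.001, 0, -0.026, 22, -30, -3, 0, 0, -0.026, 24, -29, -4, 0, 0, -0.026, 24, -29, -3, 0, 0, -0.026, 25, -29, -3, 0, 0, -0.026]
[25, -27, -4, 0, 0, -0.026, 26, -27, -3, -0.001, 0, -0.026, 9, -36, 6, 0, 0, 0, 9, -37, 5, 0, 0, 0, 8, -36, 6, 0, 0, 0]
[9, -36, 5, 0, 0, 0, 9, -36, 6, 0, 0, 0, 9, -37, 5, 0, 0, 0, 8, -36, 6, 0, 0, 0, 9, -36, 5, 0, 0, 0]
[9, -37, 6, 0, 0, 0]
26 rows; end S [-19.8 -19.5 329.9]
```

Emit:
{"op": "carry_out", "data": {
  "steps": [32,-10,-13,0,0,0,31,-11,-12,0,0,0,32,-10,-13,0,0,0,32,-11,-12,0,0,0,31,-10,-13,0,0,0],
  "hand": 1,
  "newtons": 20
}}

```text
time: 0.52
tool_pos: [0.2754, -0.4711, 0.3133]
eef_rot: [-0.001, 0.993, 0.116, -0.0]
contact_force: [0.5, -0.7, -0.6]
opening: 0.299
grasp_force: 0.0
```

Emit:
{"op": "carry_out", "data": {
  "steps": [32,-10,-12,0,0,0,32,-11,-13,0,0,0,31,-10,-12,0,0,0,20,-32,-3,0,0,-0.026,21,-31,-4,0,0,-0.026]
}}

```text
time: 0.93
tool_pos: [0.3853, -0.3482, 0.3569]
eef_rot: [-0.0, 0.99, 0.142, -0.0]
contact_force: [1.2, 0.6, -0.6]
opening: -0.001
grasp_force: 0.0
```

Emit:
{"op": "carry_out", "data": {
  "steps": [22,-31,-3,0,0,-0.026,22,-30,-3,0,0,-0.026,24,-29,-4,0,0,-0.026,24,-29,-3,0,0,-0.026,25,-29,-3,0,0,-0.026]
}}

```text
time: 1.35
tool_pos: [0.4457, -0.169, 0.3732]
eef_rot: [-0.0, 0.978, 0.206, -0.0]
contact_force: [0.0, 0.8, -0.6]
opening: 0.002
grasp_force: 0.0
```

Emit:
{"op": "carry_out", "data": {
  "steps": [25,-27,-4,0,0,-0.026,26,-27,-3,0,0,-0.026,9,-36,6,0,0,0,9,-37,5,0,0,0,8,-36,6,0,0,0]
}}

```text
time: 1.77
tool_pos: [0.4433, 0.0103, 0.3627]
eef_rot: [-0.0, 0.973, 0.231, -0.0]
contact_force: [0.4, 0.4, 0.6]
opening: -0.001
grasp_force: 0.0
```

Emit:
{"op": "carry_out", "data": {
  "steps": [9,-36,5,0,0,0,9,-36,6,0,0,0,9,-37,5,0,0,0,8,-36,6,0,0,0,9,-36,5,0,0,0]
}}

```text
time: 2.18
tool_pos: [0.4004, 0.1914, 0.3357]
eef_rot: [0.0, 0.973, 0.231, -0.0]
contact_force: [0.6, -0.1, 0.4]
opening: 0.0
grasp_force: 0.0
```

Emit:
{"op": "carry_out", "data": {
  "steps": [9,-36,6,0,0,0,0,0,0,0,0,0,0,0,0,0,0,0]
}}

```text
time: 2.43
tool_pos: [0.3926, 0.2274, 0.3295]
eef_rot: [0.0, 0.972, 0.233, -0.001]
contact_force: [-0.2, -1.3, 0.7]
opening: -0.0
grasp_force: 0.0
```

```bash
python3 - <<'E'
from h import *
p,r=pose(); print(ws(p),r.as_matrix().round(3).tolist(),get_state()['opening'])
im=grab('wrist','w1.png'); np.savez('w1.npz',*cam('wrist'))
cv2.imwrite('pics/w1b.png',cv2.resize(cv2.imread('pics/w1.png'),(800,600),interpolation=cv2.INTER_CUBIC))
E
```

```text
[-20.06946051 -19.18426238 329.47158549] [[0.891, 0.454, -0.002], [0.454, -0.891, -0.001], [-0.002, 0.0, -1.0]] -0.00041747794529020904
```

View pics/w1b.png

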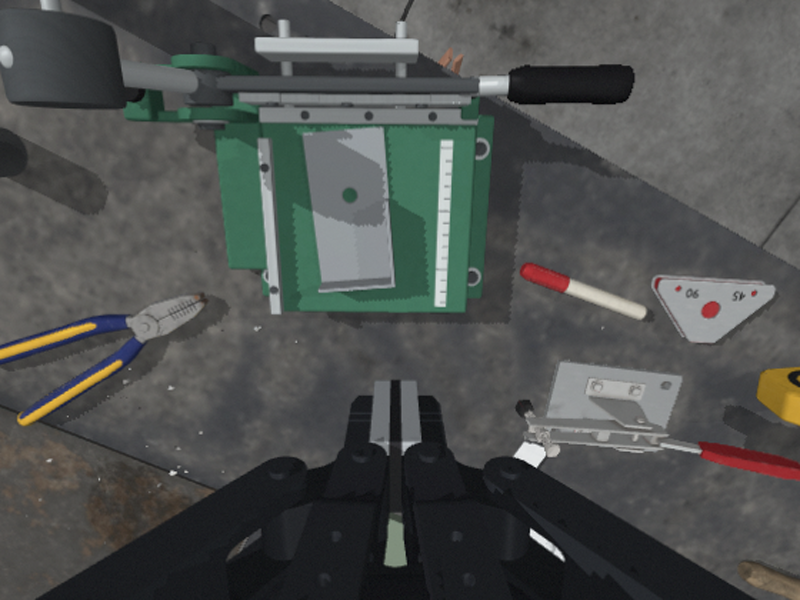

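The wrist view, scaled to 800x600, shows these points:
- Guide face: (270,140)→(282,313).
- Handle: (510,84)→(633,83).
- Bracket tongue corners: (302,131) and (383,127).
- Heel flange top: (320,292) and (394,287).
- Marker: (520–648, 265–315).

```bash
python3 - <<'E'
from h import *
f=np.load('w1.npz'); c=[f[k] for k in f.files]; k=560/800
z=lambda px,h: onz(c,(np.array(px,float)+.5)*k-.5,h)
for n,px,h in [('guide',[[270,140],[282,313]],.057),('bed near',[[466,312]],.045),('handle',[[510,84],[633,83]],.09),('tongue',[[302,131],[383,127]],.047),('heel',[[320,292],[394,287]],.071),('marker',[[525,268],[645,313]],.008),('blade/bedplate',[[262,122],[474,124]],.045)]:
    w=z(px,h); print(n,w.round(4).tolist(),ws(w).round(1).tolist())
obj=np.array([[62,77,57],[-83,77,57],[98,-140+41,87],[98,-140-41,93],[-85,-86,45]])/1e3
pix=(np.array([[270,140],[282,313],[510,84],[633,83],[466,312]])+.5)*k-.5
from scipy.optimize import least_squares
def P(p,o):
    co,s=np.cos(p[2]),np.sin(p[2]); return np.c_[p[0]+co*o[:,0]-s*o[:,1],p[1]+s*o[:,0]+co*o[:,1],o[:,2]]
r=least_squares(lambda p:(proj(c,P(p,obj))-pix).ravel(),S);print(r.x,r.fun.round(1))
E
```

```text
guide [[0.4251, 0.3507, 0.057], [0.2975, 0.2877, 0.057]] [[64.5, 76.3, 57.0], [-77.9, 77.4, 57.0]]
bed near [[0.3678, 0.1416, 0.045]] [[-80.9, -84.7, 45.0]]
handle [[0.537, 0.2103, 0.09], [0.5754, 0.1355, 0.09]] [[101.1, -99.5, 90.0], [101.8, -183.6, 90.0]]
tongue [[0.4418, 0.3329, 0.047], [0.4734, 0.2772, 0.047]] [[71.3, 52.9, 47.0], [74.5, -11.2, 47.0]]
heel [[0.3348, 0.2659, 0.071], [0.3664, 0.2132, 0.071]] [[-54.4, 41.2, 71.0], [-49.9, -20.1, 71.0]]
marker [[0.4226, 0.1025, 0.008], [0.4369, -0.026, 0.008]] [[-49.6, -144.3, 8.0], [-94.6, -265.4, 8.0]]
blade/bedplate [[0.4335, 0.364, 0.045], [0.508, 0.214, 0.045]] [[77.9, 84.4, 45.0], [76.9, -83.1, 45.0]]
[0.40547758 0.2549768  0.46309491] [-0.2 -1.6  0.4  0.7 -0.4  0.  -0.6  0.4  1.   0.5]
```

```bash
sed -i 's/^S=.*/S=np.array([.4055,.2550,.465])/' h.py; python3 - <<'E'
from h import *
o=ori(S[2],.8)
plan([(sw([20,-145,200]),o),(sw([36,-145,104]),o),(sw([75,-145,66]),o)])
E
```

```text
[6, 18, 19, 0, 0.114, 0.001, 4, 18, 19, 0, 0.115, 0, 2, 18, 19, 0, 0.114, 0.001, 0, 17, 20, 0, 0.115, 0, -3, 18, 19, 0, 0.114, 0.001]
[-4, 18, 19, -0.001, 0.115, 0, -7, 18, 19, 0, 0.114, 0.001, -19, 0, 26, 0, 0, 0, -20, 0, 26, 0, 0, 0, -19, 0, 26, 0, 0, 0]
[0, 0, 27, 0, 0, 0, 0, 0, 27, 0, 0, 0]
12 rows; end S [  74.8 -145.1   66.3]
```

Emit:
{"op": "carry_out", "data": {
  "steps": [6,18,19,0,0.114,0.001,4,18,19,0,0.115,0,2,18,19,0,0.114,0.001,0,17,20,0,0.115,0,-3,18,19,0,0.114,0.001]
}}

```text
time: 2.9
tool_pos: [0.4599, 0.1603, 0.2403]
eef_rot: [-0.064, 0.935, 0.22, 0.271]
contact_force: [-0.3, 2.2, -1.2]
opening: 0.004
grasp_force: 0.0
```

Emit:
{"op": "carry_out", "data": {
  "steps": [-4,18,19,-0.001,0.115,0,-7,18,19,0,0.114,0.001,0,0,0,0,0,0]
}}

```text
time: 3.15
tool_pos: [0.4655, 0.1618, 0.2235]
eef_rot: [-0.092, 0.922, 0.225, 0.303]
contact_force: [0.2, 0.2, -0.2]
opening: -0.002
grasp_force: 0.0
```

```bash
python3 - <<'E'
from h import *
p,r=pose();o=ori(S[2],.8); print(ws(p),(r.inv()*o).as_rotvec(),get_state()['qpos'])
plan([(sw([36,-145,104]),o),(sw([75,-145,66]),o)])
E
```

```text
[  11.8891804  -110.20884568  223.48340276] [-0.04061347  0.15679419 -0.00304543] [ 1.87078727e-01 -1.64565255e-03  2.21267130e+00  5.90533768e-01
  3.74188202e-01  7.86656353e-01]
[-13, 10, 27, -0.01, 0.039, -0.001, -14, 9, 27, -0.01, 0.039, -0.001, -15, 10, 26, -0.01, 0.04, 0, -17, 9, 26, -0.011, 0.039, -0.001, 0, 0, 27, 0, 0, 0]
[0, 0, 27, 0, 0, 0]
6 rows; end S [  74.7 -145.5   66. ]
```

```bash
python3 - <<'E'
from h import *
o=ori(S[2],.62)
plan([(sw([30,-145,150]),o),(sw([40,-145,114]),o),(sw([75,-145,65]),o)],step=18,turn=.04)
E
```

```text
[-6, 8, 14, -0.008, -0.005, 0, -6, 7, 13, -0.008, -0.004, 0, -6, 7, 14, -0.008, -0.005, 0, -5, 7, 14, -0.009, -0.005, 0, -6, 7, 14, -0.008, -0.004, 0.001]
[-4, 0, 12, 0, 0, 0, -4, 0, 11, 0, 0, 0, -5, 0, 12, 0, 0, 0, 0, 0, 15, 0, 0, 0, 0, 0, 15, 0, 0, 0]
[0, 0, 15, 0, 0, 0, 0, 0, 15, 0, 0, 0]
12 rows; end S [  74.5 -144.6   65.1]
```

Emit:
{"op": "carry_out", "data": {
  "steps": [-6,8,14,-0.008,-0.005,0,-6,7,13,-0.008,-0.004,0,-6,7,14,-0.008,-0.005,0,-5,7,14,-0.009,-0.005,0,-6,7,14,-0.008,-0.004,0.001]
}}

```text
time: 3.57
tool_pos: [0.5005, 0.1416, 0.1533]
eef_rot: [-0.07, 0.925, 0.221, 0.3]
contact_force: [0.7, 0.7, 0.5]
opening: -0.002
grasp_force: 0.0
```

Emit:
{"op": "carry_out", "data": {
  "steps": [-4,0,12,0,0,0,-4,0,11,0,0,0,-5,0,12,0,0,0]
}}

```text
time: 3.82
tool_pos: [0.509, 0.1464, 0.119]
eef_rot: [-0.071, 0.925, 0.221, 0.3]
contact_force: [0.5, 1.3, -1.0]
opening: 0.0
grasp_force: 0.0
```

```bash
python3 - <<'E'
from h import *
p,r=pose();o=ori(S[2],.62); print(ws(p),(r.inv()*o).as_rotvec(),get_state()['qpos'])
plan([(sw([40,-145,114]),o),(sw([75,-145,65]),o)],step=15,turn=.04)
E
```

```text
[  43.82575899 -143.51940502  119.00310451] [-0.00086794 -0.00658336  0.00442899] [ 0.15707149  0.23435333  2.28925599  1.49199605  0.18009149 -0.17652091]
[-6, 1, 2, -0.001, -0.007, 0.004, 0, 0, 15, 0, 0, 0, 0, 0, 15, 0, 0, 0, 0, 0, 15, 0, 0, 0, 0, 0, 15, 0, 0, 0]
5 rows; end S [  75.  -144.6   65. ]
```

Emit:
{"op": "carry_out", "data": {
  "steps": [-8,1,2,0,-0.007,0.004,0,0,8,0,0,0,0,0,15,0,0,0,0,0,15,0,0,0,0,0,15,0,0,0]
}}

```text
time: 4.23
tool_pos: [0.5326, 0.1572, 0.07]
eef_rot: [-0.071, 0.926, 0.22, 0.297]
contact_force: [0.2, 0.2, -0.1]
opening: 0.001
grasp_force: 0.0
```

Emit:
{"op": "carry_out", "data": {
  "steps": [0,0,8,0,0,0,0,0,0,0,0,0]
}}

```text
time: 4.4
tool_pos: [0.5365, 0.1594, 0.0623]
eef_rot: [-0.071, 0.927, 0.22, 0.296]
contact_force: [-0.2, 0.6, 0.1]
opening: 0.005
grasp_force: 0.0
```

```bash
python3 - <<'E'
from h import *
p,r=pose();o=ori(S[2],.62); print(ws(p),(r.inv()*o).as_rotvec(),get_state()['qpos'])
T=[]
for th in (.05,.15,.25,.35,.45,.55,.65,.72):
    a=th+.078; T.append((sw([98-15,115-260.8*np.cos(a),70+260.8*np.sin(a)-20]),o))
plan(T,step=14,turn=.04)
a=grab('top','t2.png')
E
```

```text
[  74.2113138  -144.138963     62.31672287] [-0.00194475  0.0012462  -0.00028014] [ 0.17988857  0.38501964  2.28328989  2.21381623  0.20767169 -0.88763952]
[10, 0, -6, -0.001, 0.001, 0, 9, 0, -6, -0.001, 0, 0, 8, -3, -10, 0, 0, 0, 7, -2, -11, 0, 0, 0, 7, -4, -10, 0, 0, 0]
[8, -3, -10, 0, 0, 0, 7, -5, -10, 0, 0, 0, 7, -5, -10, 0, 0, 0, 7, -6, -9, 0, 0, 0, 6, -6, -10, 0, 0, 0]
[6, -7, -9, 0, 0, 0, 7, -7, -9, 0, 0, 0, 6, -8, -8, 0, 0, 0, 6, -8, -8, 0, 0, 0, 4, -7, -5, 0, 0, 0]
[3, -6, -6, 0, 0, 0]
16 rows; end S [ 82.6 -67.2 236.6]
```

Emit:
{"op": "carry_out", "data": {
  "steps": [10,0,-6,0,0,0,9,0,-6,0,0,0,8,-3,-10,0,0,0,7,-2,-11,0,0,0,7,-4,-10,0,0,0]
}}

```text
time: 4.87
tool_pos: [0.5378, 0.1675, 0.113]
eef_rot: [-0.07, 0.927, 0.219, 0.295]
contact_force: [-4.3, -5.7, -1.0]
opening: -0.001
grasp_force: 3.0
```

```bash
python3 - <<'E'
from h import *
p,r=pose();o=ori(S[2],.62); print(ws(p),(r.inv()*o).as_rotvec(),get_state()['qpos'])
im=grab('side','s2.png'); cv2.imwrite('pics/s2z.png',cv2.resize(cv2.imread('pics/s2.png')[130:330,200:400],None,fx=3,fy=3,interpolation=cv2.INTER_CUBIC))
E
```

```text
[  79.00145918 -137.54165074  113.00898239] [ 0.00064031  0.00460254 -0.00015607] [0.20187857 0.28544238 2.22154919 1.34043499 0.15419849 0.01670491]
```

View pics/s2z.png

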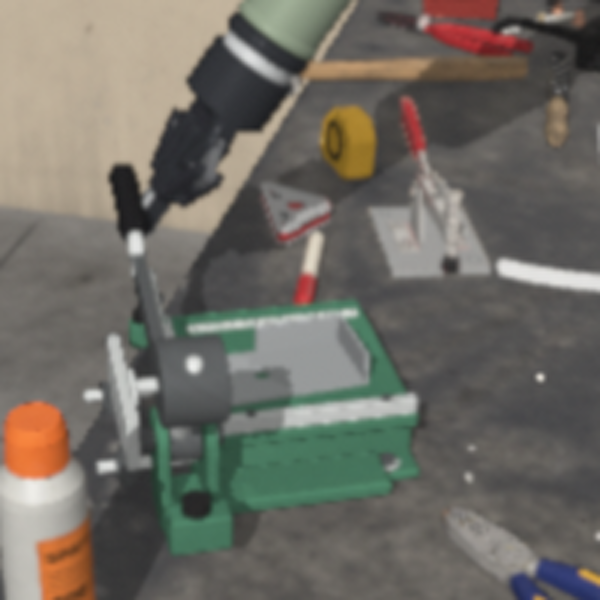

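The handle tip has risen from (241,201) to (241,187) in the side picture, so the finger is lifting it. I'll continue along the arc.

```bash
python3 - <<'E'
from h import *
p,r=pose();o=ori(S[2],.62)
T=[]
for th in (.25,.35,.45,.55,.65,.72):
    a=th+.078; T.append((sw([80,115-260.8*np.cos(a),70+260.8*np.sin(a)-22]),o))
plan(T,step=14,turn=.04)
c=cam('side')
for th in (.05,.1,.15,.2):
    a=th+.078+.0; print(th,proj(c,sw([98,115-297*np.cos(a),70+297*np.sin(a)])))
E
```

```text
[5, -2, -7, -0.001, 0.001, 0, 5, -3, -7, 0, 0, 0.001, 7, -5, -10, 0, 0, 0, 7, -4, -9, 0, 0, 0, 7, -6, -10, 0, 0, 0]
[6, -6, -9, 0, 0, 0, 7, -7, -9, 0, 0, 0, 6, -8, -9, 0, 0, 0, 6, -8, -8, 0, 0, 0, 6, -8, -9, 0, 0, 0]
[4, -6, -5, 0, 0, 0, 3, -7, -5, 0, 0, 0]
12 rows; end S [ 79.8 -66.7 234.1]
0.05 [[238.88624333 194.55438858]]
0.1 [[238.78980411 189.72317817]]
0.15 [[238.73131372 184.99022385]]
0.2 [[238.71161744 180.36333114]]
```

Emit:
{"op": "carry_out", "data": {
  "steps": [5,-2,-7,0,0,0,5,-3,-7,0,0,0,7,-5,-10,0,0,0,7,-4,-9,0,0,0,7,-6,-10,0,0,0]
}}

```text
time: 5.33
tool_pos: [0.5295, 0.1862, 0.1659]
eef_rot: [-0.071, 0.927, 0.22, 0.295]
contact_force: [-0.8, -2.8, 0.2]
opening: 0.004
grasp_force: 1.3
```

```bash
python3 - <<'E'
from h import *
p,r=pose();o=ori(S[2],.62); print(ws(p),(r.inv()*o).as_rotvec(),get_state()['qpos'])
im=grab('side','s3.png').astype(int)
# dark handle px: topmost very dark blob left of gripper
m=(im.max(2)<45); ys,xs=np.where(m[100:260,225:262]); print(ys.min()+100 if len(ys) else None)
for y in range(150,215,5): print(y,(np.where(m[y,215:300])[0]+215).tolist()[:1],m[y,215:300].sum(),end='; ')
E
```

```text
[  80.03426448 -117.07939723  165.93883058] [-0.00209846  0.00382994  0.00029188] [0.25109067 0.18985352 2.16125683 0.59823454 0.22332498 0.8084082 ]
166
150 [287] 5; 155 [] 0; 160 [] 0; 165 [] 0; 170 [238] 7; 175 [239] 13; 180 [239] 11; 185 [240] 10; 190 [241] 8; 195 [] 0; 200 [] 0; 205 [] 0; 210 [] 0;
```

Emit:
{"op": "carry_out", "data": {
  "steps": [6,-6,-9,0,0,0,7,-7,-9,0,0,0,6,-8,-9,0,0,0,6,-8,-8,0,0,0,6,-8,-9,0,0,0]
}}

```text
time: 5.8
tool_pos: [0.5134, 0.2199, 0.2202]
eef_rot: [-0.071, 0.927, 0.22, 0.296]
contact_force: [0.5, -1.0, 0.4]
opening: -0.001
grasp_force: 0.0
```

Emit:
{"op": "carry_out", "data": {
  "steps": [4,-6,-5,0,0,0,3,-7,-5,0,0,0,4,-8,-6,0,0,0]
}}

```text
time: 6.05
tool_pos: [0.5038, 0.2385, 0.2396]
eef_rot: [-0.071, 0.927, 0.22, 0.296]
contact_force: [0.0, 0.8, -0.2]
opening: 0.002
grasp_force: 0.0
```

```bash
python3 - <<'E'
from h import *
p,r=pose();o=ori(S[2],.62); print(ws(p),(r.inv()*o).as_rotvec(),get_state()['qpos'])
im=grab('side','s4.png'); cv2.imwrite('pics/s4z.png',cv2.resize(cv2.imread('pics/s4.png')[110:310,200:400],None,fx=3,fy=3,interpolation=cv2.INTER_CUBIC))
E
```

```text
[ 80.44939895 -58.84883757 239.59753255] [-0.00266765  0.00167515  0.00050936] [0.39973047 0.07903885 2.06332408 0.10821186 0.38408776 1.41668633]
```

View pics/s4z.png

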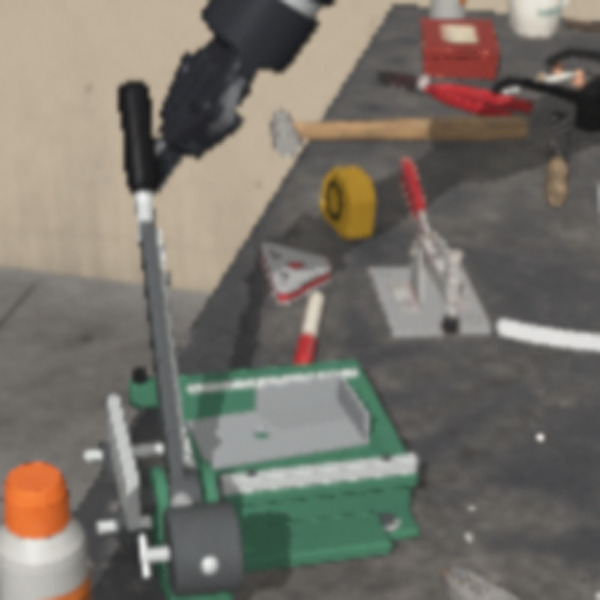

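The arm is up, the handle tip is now at (244,138), and the contact force is zero, so it has moved past balance. I'll back off and confirm that it stays open.

```bash
python3 - <<'E'
from h import *
p,r=pose();o=ori(S[2]+np.pi/2)
plan([(sw([10,-62,240]),r)],step=24)
plan([(sw([10,-62,240]),r),(sw([-2,-62,170]),o)],step=24)
E
```

```text
[-20, 1, -13, 0, 0, 0, -19, 2, -14, 0, 0, 0, -20, 1, -13, 0, 0, 0]
3 rows; end S [ 10.1 -62.2 239.6]
[-20, 1, -13, 0, 0, 0, -19, 2, -14, 0, 0, 0, -20, 1, -13, 0, 0, 0, -4, 0, 4, 0.035, -0.035, -0.108, -3, 0, 3, 0.034, -0.035, -0.108]
[-3, -1, 4, 0.035, -0.035, -0.108, -3, 0, 4, 0.034, -0.035, -0.108, -3, -1, 4, 0.035, -0.035, -0.109, -3, -1, 4, 0.035, -0.035, -0.108, -2, -2, 5, 0.034, -0.035, -0.108]
[-2, -1, 4, 0.035, -0.035, -0.108, -2, -1, 5, 0.034, -0.034, -0.108, -1, -2, 4, 0.035, -0.035, -0.108, -2, -1, 5, 0.035, -0.035, -0.108, -1, -1, 5, 0.034, -0.035, -0.108]
[0, -1, 5, 0.035, -0.035, -0.108, 0, -1, 5, 0.034, -0.035, -0.108]
17 rows; end S [ -1.7 -61.7 169.6]
```

Emit:
{"op": "carry_out", "data": {
  "steps": [-20,1,-13,0,0,0,-19,2,-14,0,0,0,-20,1,-13,0,0,0,-4,0,4,0.035,-0.035,-0.108,-3,0,3,0.034,-0.035,-0.108]
}}

```text
time: 6.52
tool_pos: [0.4386, 0.2013, 0.228]
eef_rot: [-0.064, 0.906, 0.325, 0.263]
contact_force: [0.3, 0.2, -0.0]
opening: -0.001
grasp_force: 0.0
```

Emit:
{"op": "carry_out", "data": {
  "steps": [-3,-1,4,0.035,-0.035,-0.108,-3,0,4,0.034,-0.035,-0.108,-3,-1,4,0.035,-0.035,-0.109,-3,-1,4,0.035,-0.035,-0.108,-2,-2,5,0.034,-0.035,-0.108]
}}

```text
time: 6.93
tool_pos: [0.4369, 0.2001, 0.2029]
eef_rot: [-0.039, 0.797, 0.58, 0.163]
contact_force: [0.3, -0.2, -0.2]
opening: 0.0
grasp_force: 0.0
```

Emit:
{"op": "carry_out", "data": {
  "steps": [-2,-1,4,0.035,-0.035,-0.108,-2,-1,5,0.034,-0.034,-0.108,-1,-2,4,0.035,-0.035,-0.108,-2,-1,5,0.035,-0.035,-0.108,-1,-1,5,0.034,-0.035,-0.108]
}}

```text
time: 7.35
tool_pos: [0.4335, 0.1978, 0.178]
eef_rot: [-0.013, 0.618, 0.784, 0.049]
contact_force: [-0.0, 0.6, 0.2]
opening: 0.003
grasp_force: 0.0
```

Emit:
{"op": "carry_out", "data": {
  "steps": [0,-1,5,0.035,-0.035,-0.108,0,-1,5,0.034,-0.035,-0.108,0,0,0,0,0,0]
}}

```text
time: 7.6
tool_pos: [0.4318, 0.1991, 0.1671]
eef_rot: [-0.002, 0.532, 0.847, 0.001]
contact_force: [0.6, -0.3, 0.6]
opening: -0.001
grasp_force: 0.0
```

```bash
python3 - <<'E'
from h import *
p,r=pose();o=ori(S[2]+np.pi/2); print(ws(p),(r.inv()*o).as_rotvec(),get_state()['qpos'])
c=cam('side')
for th in (.57,.7,.96):
    a=th+.078; print(th,proj(c,sw([98,115-297*np.cos(a),70+297*np.sin(a)])))
im=grab('side','s5.png'); m=im.max(2)<45
for y in range(100,170,4): print(y,(np.where(m[y,225:275])[0]+225).tolist()[:1],m[y,225:275].sum(),end='; ')
np.savez('w2.npz',*cam('wrist')); grab('wrist','w2.png')
cv2.imwrite('pics/w2b.png',np.vstack([cv2.resize(cv2.imread('pics/w2.png'),(800,600),interpolation=cv2.INTER_CUBIC)]))
plan([(sw([-2,-54,120]),o),(sw([-2,-54,80]),o)],step=24)
E
```

```text
[ -1.5452001  -61.71711899 167.14938322] [-2.16774209e-05 -4.61155325e-03 -1.49969407e-02] [ 0.40504167  0.23861977  1.91003013  0.00549549  0.99321312 -0.04796254]
0.57 [[239.8608953  150.29155017]]
0.7 [[240.85302068 141.96711044]]
0.96 [[243.85671162 130.12668682]]
100 [] 0; 104 [] 0; 108 [] 0; 112 [] 0; 116 [] 0; 120 [] 0; 124 [] 0; 128 [] 0; 132 [] 0; 136 [242] 6; 140 [242] 5; 144 [242] 6; 148 [243] 7; 152 [243] 5; 156 [243] 6; 160 [244] 6; 164 [244] 7; 168 [245] 6; [3, 0, 16, 0, -0.002, -0.007, 2, 0, 16, 0.001, -0.002, -0.006, 3, 0, 16, 0, -0.002, -0.007, 0, 0, 20, 0, 0, 0, 0, 0, 20, 0, 0, 0]
5 rows; end S [ -2.  -53.8  79.8]
```

View pics/w2b.png

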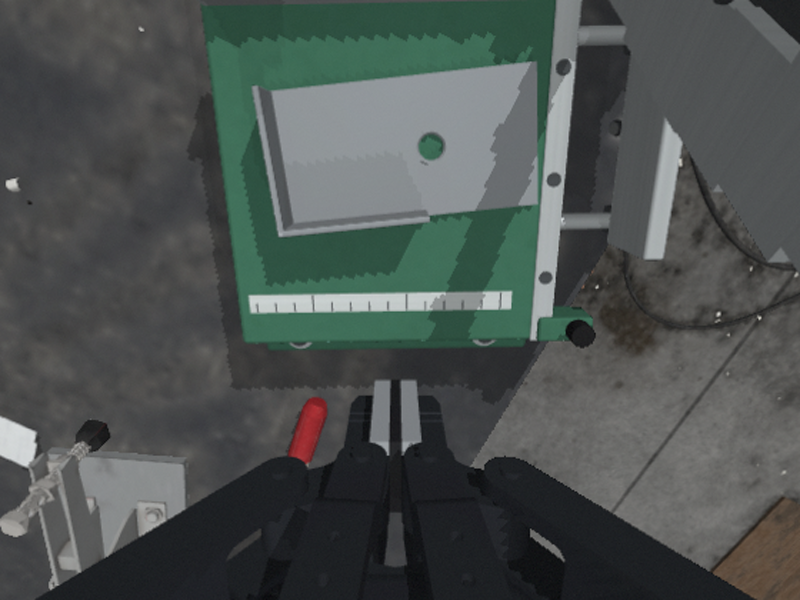

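The wrist view (right is shear +x, up is +y) shows these points:
- Tongue corners: (537,62) and (538,204).
- Heel flange top: (253,86)→(278,237).
- Right flange top: ending at (429,221).
- Raised blade arm: at right.

```bash
python3 - <<'E'
from h import *
f=np.load('w2.npz'); c=[f[k] for k in f.files]; k=.7
z=lambda px,h: ws(onz(c,(np.array(px,float)+.5)*k-.5,h)).round(1).tolist()
print('tongue',z([[537,62],[538,204]],.047));print('heel/rflange top',z([[253,86],[278,237],[429,221]],.071))
print('scale',z([[249,303],[512,299]],.046),'bed far edge/near',z([[551,100],[244,341],[530,341]],.045))
E
```

```text
tongue [[66.4, 54.7, 47.0], [71.8, -9.2, 47.0]]
heel/rflange top [[-58.0, 44.4, 71.0], [-53.7, -19.1, 71.0], [15.8, -13.0, 71.0]]
scale [[-78.7, -58.7, 46.0], [62.0, -59.1, 46.0]] bed far edge/near [[74.8, 38.7, 45.0], [-84.2, -81.0, 45.0], [73.6, -84.0, 45.0]]
```

Emit:
{"op": "carry_out", "data": {
  "steps": [3,0,16,0,-0.002,-0.007,2,0,16,0,-0.002,-0.006,3,0,16,0,-0.002,-0.007,0,0,20,0,0,0,0,0,18,0,0,0]
}}

```text
time: 8.12
tool_pos: [0.4278, 0.2056, 0.0817]
eef_rot: [0.001, 0.526, 0.851, 0.001]
contact_force: [-0.5, 0.1, -0.2]
opening: 0.002
grasp_force: 0.0
```

Emit:
{"op": "carry_out", "data": {
  "steps": [12,0,0,0,0,0,10,0,0,0,0,0,5,0,0,0,0,0,4,0,0,0,0,0,4,0,0,0,0,0]
}}

```text
time: 8.53
tool_pos: [0.4122, 0.2376, 0.0825]
eef_rot: [0.001, 0.524, 0.852, 0.001]
contact_force: [0.4, -0.1, 0.2]
opening: -0.002
grasp_force: 0.5
```

Emit:
{"op": "carry_out", "data": {
  "steps": [4,0,0,0,0,0,4,0,0,0,0,0,3,0,0,0,0,0,3,0,0,0,0,0,0,0,0,0,0,0]
}}

```text
time: 8.95
tool_pos: [0.4055, 0.2503, 0.0818]
eef_rot: [0.0, 0.524, 0.852, 0.0]
contact_force: [1.2, -0.1, 0.3]
opening: 0.003
grasp_force: 0.0
```

```bash
python3 - <<'E'
from h import *
p,r=pose(); print(ws(p),get_state()['contact_force'],get_state()['ft_torque'])
np.savez('w3.npz',*cam('wrist')); grab('wrist','w3.png')
cv2.imwrite('pics/w3b.png',cv2.resize(cv2.imread('pics/w3.png'),(800,600),interpolation=cv2.INTER_CUBIC))
E
```

```text
[-2.10453231 -4.14902689 81.80140981] [ 1.21818798 -0.10347879  0.26677939] [-0.01654299  0.01937977  0.01766866]
```

View pics/w3b.png

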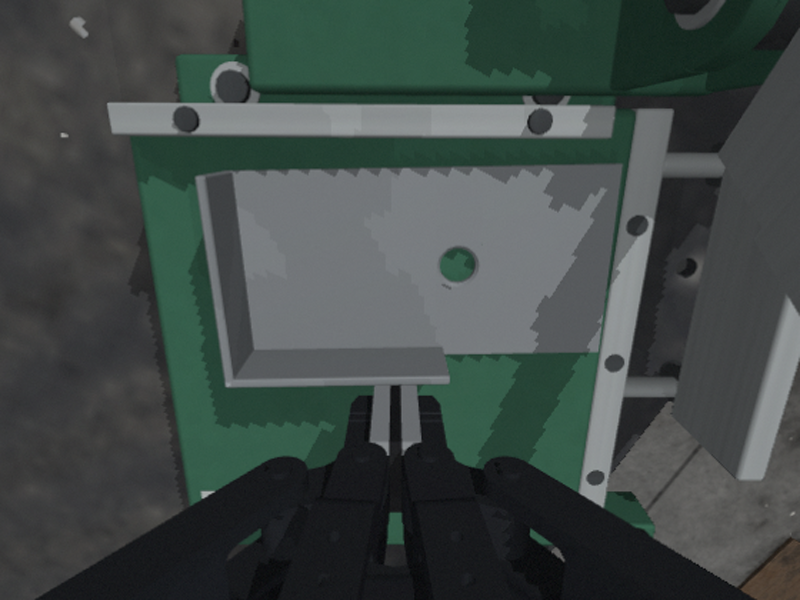

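The bracket is now nearly parallel. Its left edge runs (235,172)→(621,164), the guide's lower edge is at row 137, and the flange is against the finger at (395,383).

```bash
cat > m.py <<'E'
from h import *
def zz(fn,px,h):
    f=np.load(fn); c=[f[k] for k in f.files]; return ws(onz(c,(np.array(px,float)+.5)*.7-.5,h)).round(1).tolist()
E
python3 - <<'E'
from m import *
f='w3.npz'
print('edge',zz(f,[[235,172],[400,169],[621,164]],.048),'guide',zz(f,[[113,135],[614,137]],.057),zz(f,[[113,135],[614,137]],.045))
print('heel top',zz(f,[[198,176],[228,386],[450,383]],.071),'tongue',zz(f,[[621,164],[600,352]],.048))
E
```

```text
edge [[-51.6, 69.3, 48.0], [0.5, 70.4, 48.0], [69.8, 72.0, 48.0]] guide [[-82.9, 80.0, 57.0], [62.5, 79.9, 57.0]] [[-89.4, 80.1, 45.0], [67.7, 80.1, 45.0]]
heel top [[-54.3, 69.6, 71.0], [-53.1, 6.1, 71.0], [16.2, 7.3, 71.0]] tongue [[69.8, 72.0, 48.0], [72.2, 7.7, 48.0]]
```

Emit:
{"op": "carry_out", "data": {
  "steps": [4,0,0,0,0,0,3,0,0,0,0,0,2,0,0,0,0,0]
}}

```text
time: 9.25
tool_pos: [0.4015, 0.2581, 0.0817]
eef_rot: [0.0, 0.524, 0.852, 0.0]
contact_force: [0.6, -1.2, 0.5]
opening: 0.005
grasp_force: 0.6
```

Emit:
{"op": "carry_out", "data": {
  "steps": [1,0,0,0,0,0,1,0,0,0,0,0]
}}

```text
time: 9.42
tool_pos: [0.4012, 0.2586, 0.0818]
eef_rot: [0.002, 0.523, 0.852, -0.001]
contact_force: [5.0, -8.8, 2.1]
opening: -0.004
grasp_force: 5.4
```

Emit:
{"op": "carry_out", "data": {
  "steps": [1,0,0,0,0,0,0,0,0,0,0,0]
}}

```text
time: 9.58
tool_pos: [0.4012, 0.2587, 0.0819]
eef_rot: [0.002, 0.523, 0.852, -0.001]
contact_force: [4.1, -10.9, 3.4]
opening: -0.0
grasp_force: 5.8
```

```bash
python3 - <<'E'
from h import *
p,r=pose(); print(ws(p),get_state()['contact_force'])
E
```

```text
[-2.22076189  5.25573945 81.90986472] [  4.08128921 -10.87887356   3.44573405]
```

The bracket is against the guide, with about 11 N building up. Next I'll back off and go round to the heel.

```bash
python3 - <<'E'
from h import *
p,r=pose();o=ori(S[2]+np.pi/2)
plan([(sw([-2,-20,82]),o),(sw([-2,-20,125]),o),(sw([-98,10,125]),o),(sw([-98,42,105]),o),(sw([-98,42,80]),o)],step=30)
E
```

```text
[-25, 0, 0, 0.001, 0.005, 0.005, 0, 0, -21, 0, 0, 0, 0, 0, -22, 0, 0, 0, 7, -24, 0, 0, 0, 0, 8, -24, 0, 0, 0, 0]
[7, -24, 0, 0, 0, 0, 8, -24, 0, 0, 0, 0, 16, 0, 10, 0, 0, 0, 16, 0, 10, 0, 0, 0, 0, 0, 25, 0, 0, 0]
10 rows; end S [-98.1  42.3  80.1]
```

Emit:
{"op": "carry_out", "data": {
  "steps": [-14,0,0,0,0,0,-14,0,0,0,0,0,0,0,-21,0,0,0,0,0,-22,0,0,0,7,-24,0,0,0,0]
}}

```text
time: 10.0
tool_pos: [0.3943, 0.2337, 0.1284]
eef_rot: [0.004, 0.525, 0.851, 0.006]
contact_force: [1.3, 1.5, 0.2]
opening: 0.001
grasp_force: 0.0
```

Emit:
{"op": "carry_out", "data": {
  "steps": [8,-24,0,0,0,0,7,-24,0,0,0,0,8,-24,0,0,0,0,16,0,10,0,0,0,16,0,10,0,0,0]
}}

```text
time: 10.42
tool_pos: [0.298, 0.2476, 0.1049]
eef_rot: [0.001, 0.525, 0.851, 0.001]
contact_force: [-0.2, 0.6, -0.7]
opening: 0.002
grasp_force: 0.0
```

Emit:
{"op": "carry_out", "data": {
  "steps": [0,0,12,0,0,0,0,0,13,0,0,0,0,0,0,0,0,0]
}}

```text
time: 10.67
tool_pos: [0.2977, 0.2471, 0.0781]
eef_rot: [-0.0, 0.524, 0.852, -0.002]
contact_force: [-0.5, 0.0, 0.2]
opening: 0.0
grasp_force: 0.0
```

```bash
python3 - <<'E'
from h import *
p,r=pose();o=ori(S[2]+np.pi/2); print(ws(p),get_state()['contact_force'],(r.inv()*o).as_rotvec(),get_state()['qpos'])
plan([(sw([-80,42,80]),o)],step=30)
E
```

```text
[-99.84058548  41.29068105  78.09197129] [-0.53288435  0.04211078  0.17971452] [-0.00335132  0.00104711  0.00264837] [ 6.63345789e-01  2.41672193e-01  2.20935697e+00 -5.79729981e-04
  6.94055033e-01  1.96143678e-01]
[1, 20, -2, -0.003, 0.001, 0.003]
1 rows; end S [-79.8  42.3  80. ]
```

Emit:
{"op": "carry_out", "data": {
  "steps": [1,12,-1,0,0,0,0,10,0,0,0,0,0,5,0,0,0,0,0,4,0,0,0,0,0,4,0,0,0,0]
}}

```text
time: 11.08
tool_pos: [0.3294, 0.2637, 0.0809]
eef_rot: [-0.0, 0.524, 0.851, -0.001]
contact_force: [-5.2, -2.5, 8.0]
opening: 0.002
grasp_force: 4.0
```

Emit:
{"op": "carry_out", "data": {
  "steps": [0,4,0,0,0,0,0,4,0,0,0,0,0,4,0,0,0,0,0,4,0,0,0,0,0,4,0,0,0,0]
}}

```text
time: 11.5
tool_pos: [0.3469, 0.2725, 0.081]
eef_rot: [-0.0, 0.524, 0.851, -0.001]
contact_force: [-3.8, -2.0, 5.6]
opening: 0.001
grasp_force: 3.1
```

Emit:
{"op": "carry_out", "data": {
  "steps": [0,4,0,0,0,0,0,4,0,0,0,0,0,4,0,0,0,0,0,0,0,0,0,0]
}}

```text
time: 11.83
tool_pos: [0.3586, 0.2785, 0.081]
eef_rot: [0.0, 0.524, 0.851, -0.0]
contact_force: [-1.2, -0.8, 2.5]
opening: 0.005
grasp_force: 1.4
```

```bash
python3 - <<'E'
from h import *
p,r=pose(); print(ws(p),get_state()['contact_force'])
np.savez('w4.npz',*cam('wrist')); grab('wrist','w4.png')
cv2.imwrite('pics/w4b.png',cv2.resize(cv2.imread('pics/w4.png'),(800,600),interpolation=cv2.INTER_CUBIC))
E
```

```text
[-31.41432855  42.05709859  81.02738067] [-1.18011258 -0.82284909  2.47175012]
```

View pics/w4b.png

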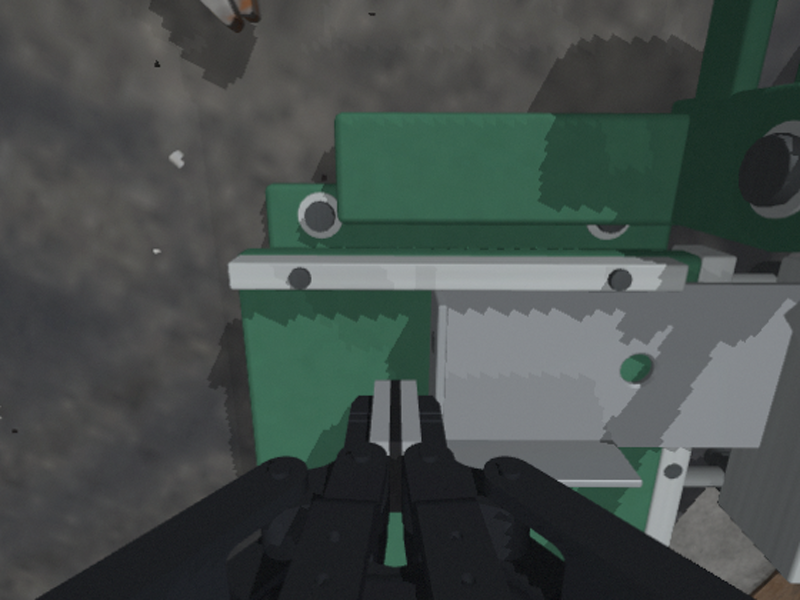

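The bracket's left edge lies along the guide (row ~290), the heel flange top is at about x=434 to 446, and the tongue passes under the raised blade.

```bash
python3 - <<'E'
from m import *
f='w4.npz'
print('heel top',zz(f,[[434,300],[434,370],[446,306]],.071),'rflange end',zz(f,[[641,486]],.071),'guide',zz(f,[[232,288],[686,290]],.057),'edge',zz(f,[[450,291],[680,291]],.048),'tongue right corner',zz(f,[[759,446]],.048))
E
```

```text
heel top [[-18.9, 81.0, 71.0], [-18.3, 58.3, 71.0], [-15.4, 79.1, 71.0]] rflange end [[52.3, 15.6, 71.0]] guide [[-82.5, 80.3, 57.0], [62.7, 80.0, 57.0]] edge [[-11.6, 76.7, 48.0], [66.4, 76.9, 48.0]] tongue right corner [[107.9, 15.5, 48.0]]
```

Emit:
{"op": "carry_out", "data": {
  "steps": [0,4,0,0,0,0,0,3,0,0,0,0,0,3,0,0,0,0,0,1,0,0,0,0]
}}

```text
time: 12.22
tool_pos: [0.3687, 0.2838, 0.0808]
eef_rot: [0.0, 0.524, 0.852, 0.0]
contact_force: [-2.2, -2.1, 4.3]
opening: -0.001
grasp_force: 2.4
```

Emit:
{"op": "carry_out", "data": {
  "steps": [0,1,0,0,0,0,0,1,0,0,0,0]
}}

```text
time: 12.38
tool_pos: [0.3698, 0.2843, 0.0807]
eef_rot: [0.0, 0.524, 0.852, -0.0]
contact_force: [-4.0, -1.9, 5.5]
opening: 0.001
grasp_force: 3.1
```

Emit:
{"op": "carry_out", "data": {
  "steps": [0,1,0,0,0,0,0,0,0,0,0,0]
}}

```text
time: 12.55
tool_pos: [0.37, 0.2844, 0.0807]
eef_rot: [-0.0, 0.524, 0.852, -0.001]
contact_force: [-5.1, -3.1, 7.2]
opening: 0.003
grasp_force: 4.2
```

```bash
python3 - <<'E'
from h import *
p,r=pose(); print(ws(p),get_state()['contact_force'])
E
```

```text
[-18.55241716  42.15906768  80.70714299] [-5.14804581 -3.13020719  7.22571137]
```

Emit:
{"op": "carry_out", "data": {
  "steps": [0,1,0,0,0,0,0,1,0,0,0,0]
}}

```text
time: 12.72
tool_pos: [0.3703, 0.2845, 0.0806]
eef_rot: [-0.001, 0.524, 0.851, -0.003]
contact_force: [-10.8, -3.7, 13.0]
opening: 0.001
grasp_force: 7.7
```

Emit:
{"op": "carry_out", "data": {
  "steps": [0,1,0,0,0,0,0,0,0,0,0,0]
}}

```text
time: 12.88
tool_pos: [0.3703, 0.2845, 0.0806]
eef_rot: [-0.002, 0.524, 0.851, -0.004]
contact_force: [-10.6, -5.3, 13.1]
opening: -0.002
grasp_force: 8.2
```

```bash
python3 - <<'E'
from h import *
p,r=pose(); print(ws(p),get_state()['contact_force'])
np.savez('w5.npz',*cam('wrist')); grab('wrist','w5.png')
cv2.imwrite('pics/w5b.png',cv2.resize(cv2.imread('pics/w5.png'),(800,600),interpolation=cv2.INTER_CUBIC))
E
```

```text
[-18.18828365  42.14377937  80.61181584] [-10.59587847  -5.31069162  13.08552452]
```

The bracket is firmly against the back stop: it stopped at the predicted x with force rising. I'll add a gentle side nudge so the edge lies flush.

```bash
python3 - <<'E'
from h import *
p,r=pose();o=ori(S[2]+np.pi/2)
plan([(sw([-42,42,80]),o),(sw([-42,42,125]),o),(sw([22,-28,125]),o),(sw([22,-28,81]),o)],step=30)
E
```

```text
[0, -24, 1, -0.008, 0.001, 0.002, 0, 0, -23, 0, 0, 0, 0, 0, -22, 0, 0, 0, -18, 16, 0, 0, 0, 0, -17, 16, 0, 0, 0, 0]
[-18, 16, 0, 0, 0, 0, -17, 16, 0, 0, 0, 0, 0, 0, 22, 0, 0, 0, 0, 0, 22, 0, 0, 0]
9 rows; end S [ 21.8 -27.9  80.8]
```

Emit:
{"op": "carry_out", "data": {
  "steps": [0,-14,0,0,0,0,0,-14,0,0,0,0,0,0,-23,0,0,0,0,0,-22,0,0,0,-18,16,0,0,0,0]
}}

```text
time: 13.35
tool_pos: [0.371, 0.2668, 0.1287]
eef_rot: [0.001, 0.523, 0.852, 0.003]
contact_force: [0.5, 1.6, 0.6]
opening: -0.001
grasp_force: 0.0
```

Emit:
{"op": "carry_out", "data": {
  "steps": [-17,16,0,0,0,0,-18,16,0,0,0,0,-17,16,0,0,0,0,0,0,22,0,0,0,0,0,22,0,0,0]
}}

```text
time: 13.77
tool_pos: [0.4407, 0.2406, 0.0821]
eef_rot: [0.002, 0.525, 0.851, 0.003]
contact_force: [-1.8, -0.9, -0.2]
opening: -0.001
grasp_force: 0.0
```

Emit:
{"op": "carry_out", "data": {
  "steps": [10,0,0,0,0,0,10,0,0,0,0,0,5,0,0,0,0,0,3,0,0,0,0,0,0,0,0,0,0,0]
}}

```text
time: 14.18
tool_pos: [0.4249, 0.2665, 0.0829]
eef_rot: [0.001, 0.523, 0.852, 0.001]
contact_force: [-0.8, -0.4, 0.4]
opening: 0.002
grasp_force: 0.0
```

```bash
python3 - <<'E'
from h import *
p,r=pose(); print(ws(p),get_state()['contact_force'])
E
```

```text
[22.54125535  1.59723112 82.90329738] [-0.77178593 -0.44203917  0.39598885]
```

Emit:
{"op": "carry_out", "data": {
  "steps": [2,0,0,0,0,0,2,0,0,0,0,0]
}}

```text
time: 14.35
tool_pos: [0.4231, 0.269, 0.0824]
eef_rot: [0.001, 0.524, 0.852, 0.001]
contact_force: [-0.5, 0.4, 0.3]
opening: -0.001
grasp_force: 0.0
```

Emit:
{"op": "carry_out", "data": {
  "steps": [1,0,0,0,0,0,1,0,0,0,0,0]
}}

```text
time: 14.52
tool_pos: [0.4229, 0.2694, 0.0823]
eef_rot: [0.002, 0.523, 0.852, -0.0]
contact_force: [3.2, -9.1, 4.8]
opening: 0.003
grasp_force: 4.9
```

Emit:
{"op": "carry_out", "data": {
  "steps": [1,0,0,0,0,0,0,0,0,0,0,0]
}}

```text
time: 14.68
tool_pos: [0.4229, 0.2695, 0.0824]
eef_rot: [0.003, 0.523, 0.852, -0.001]
contact_force: [4.6, -10.0, 5.0]
opening: -0.002
grasp_force: 5.2
```

```bash
python3 - <<'E'
from h import *
p,r=pose(); print(ws(p),get_state()['contact_force'])
E
```

```text
[22.0464623   5.11136535 82.35160451] [  4.5987369  -10.03451476   5.04502399]
```

Flush at the same y as before. One last light heel touch, to make sure of the stop contact.

Emit:
{"op": "carry_out", "data": {
  "steps": [-14,0,0,0,0,0,-14,0,0,0,0,0,0,0,-22,0,0,0,0,0,-22,0,0,0,16,-17,0,0,0,0]
}}

```text
time: 15.1
tool_pos: [0.4173, 0.2542, 0.1296]
eef_rot: [0.003, 0.526, 0.851, 0.005]
contact_force: [0.8, 1.2, 0.4]
opening: 0.008
grasp_force: 0.0
```

Emit:
{"op": "carry_out", "data": {
  "steps": [16,-17,0,0,0,0,16,-17,0,0,0,0,16,-17,0,0,0,0,0,0,0,0,0,0]
}}

```text
time: 15.43
tool_pos: [0.3409, 0.2725, 0.1255]
eef_rot: [-0.001, 0.524, 0.852, -0.001]
contact_force: [-0.1, -0.6, 0.4]
opening: -0.0
grasp_force: 0.0
```

```bash
python3 - <<'E'
from h import *
p,r=pose();o=ori(S[2]+np.pi/2); print(ws(p))
plan([(sw([-45,42,125]),o),(sw([-45,42,80]),o),(sw([-21,42,80]),o)],step=24)
E
```

```text
[-49.85680556  44.62378144 125.47324321]
[-3, 5, 0, -0.003, 0, 0.004, 0, 0, 23, 0, 0, 0, 0, 0, 22, 0, 0, 0, 0, 24, 0, 0, 0, 0]
4 rows; end S [-20.8  41.6  80.5]
```

Emit:
{"op": "carry_out", "data": {
  "steps": [-3,0,0,0,0,0,0,0,23,0,0,0,0,0,22,0,0,0,0,12,0,0,0,0,0,12,0,0,0,0]
}}

```text
time: 15.85
tool_pos: [0.3678, 0.2801, 0.0795]
eef_rot: [0.0, 0.525, 0.851, -0.001]
contact_force: [0.7, 0.7, 0.2]
opening: -0.001
grasp_force: 0.0
```

Emit:
{"op": "carry_out", "data": {
  "steps": [0,4,0,0,0,0,0,2,0,0,0,0,0,2,0,0,0,0]
}}

```text
time: 16.1
tool_pos: [0.3713, 0.2817, 0.0796]
eef_rot: [-0.002, 0.525, 0.851, -0.005]
contact_force: [-11.9, -4.3, 6.3]
opening: -0.0
grasp_force: 7.3
```

Emit:
{"op": "carry_out", "data": {
  "steps": [0,1,0,0,0,0,0,1,0,0,0,0,0,0,0,0,0,0]
}}

```text
time: 16.35
tool_pos: [0.3713, 0.2817, 0.0796]
eef_rot: [-0.003, 0.525, 0.851, -0.007]
contact_force: [-13.4, -5.6, 6.7]
opening: -0.003
grasp_force: 7.8
```

```bash
python3 - <<'E'
from h import *
p,r=pose(); print(ws(p),get_state()['contact_force'])
E
```

```text
[-18.59765139  39.22651034  79.59092504] [-13.42749431  -5.61228657   6.67275532]
```

Emit:
{"op": "carry_out", "data": {
  "steps": [0,-15,0,0,0,0,0,-18,0,0,0,0,0,0,-30,0,0,0,0,-10,-35,0,0,0,0,-10,-35,0,0,0]
}}

```text
time: 16.77
tool_pos: [0.3294, 0.2611, 0.1817]
eef_rot: [0.0, 0.525, 0.851, -0.0]
contact_force: [0.4, 1.1, -0.7]
opening: 0.0
grasp_force: 0.0
```

Emit:
{"op": "carry_out", "data": {
  "steps": [-30,-15,-10,0,0,0,-30,-15,0,0,0,0,0,0,0,0,0,0]
}}

```text
time: 17.02
tool_pos: [0.3292, 0.1907, 0.1918]
eef_rot: [0.002, 0.526, 0.851, 0.0]
contact_force: [-1.0, -0.4, -0.8]
opening: 0.001
grasp_force: 0.0
```

```bash
python3 - <<'E'
from h import *
p,r=pose(); print(ws(p))
im=grab('side','s6.png'); m=im.max(2)<45; a=cv2.imread('pics/s5.png')[...,::-1].max(2)<45
for n,k in(('now',m),('s5',a)): print(n,[y for y in range(120,200) if k[y,236:252].sum()>3][:2])
c=cam('wrist'); w=grab('wrist','w6.png')
# straight-line checks: bracket edge vs guide: print grey/green profile across guide face at several x
for x in (-3,20,45,58):
    P=np.array([ws(0*p)*0+0 for _ in range(1)])
    pts=np.array([sw([x,y,48]) for y in np.arange(60,90,1.)]); uv=np.rint(proj(c,pts)).astype(int)
    ok=(uv[:,0]>=0)&(uv[:,0]<560)&(uv[:,1]>=0)&(uv[:,1]<420)
    print(x,[(int(60+i),*map(int,w[v,u])) for i,((u,v),k) in enumerate(zip(uv,ok)) if k][8:24:1])
lab=(w[...,1].astype(int)-w[...,0]<12)&(w.max(2)>70)
for y in (25,45,65):
    pts=np.array([sw([x,y,71]) for x in np.arange(-25,10,1.)]); uv=np.rint(proj(c,pts)).astype(int)
    print('heel y',y,[int(-25+i) for i,(u,v) in enumerate(uv) if 0<=u<560 and 0<=v<420 and lab[v,u]][:3], uv[0])
E
```

```text
[-97.06917754 -23.28959445 191.78146756]
now [134, 135]
s5 [134, 135]
-3 [(68, 70, 74, 76), (69, 71, 73, 75), (70, 71, 74, 76), (71, 71, 74, 76), (72, 71, 74, 75), (73, 71, 73, 76), (74, 71, 74, 76), (75, 71, 73, 74), (76, 70, 73, 75), (77, 71, 73, 76), (78, 69, 72, 75), (79, 70, 73, 75), (80, 70, 71, 73), (81, 129, 133, 134), (82, 170, 176, 177), (83, 178, 184, 184)]
20 [(68, 152, 156, 161), (69, 151, 156, 161), (70, 120, 123, 127), (71, 112, 115, 119), (72, 112, 116, 119), (73, 112, 116, 120), (74, 112, 116, 120), (75, 111, 116, 119), (76, 112, 117, 119), (77, 112, 117, 120), (78, 110, 115, 118), (79, 112, 117, 119), (80, 105, 109, 110), (81, 137, 141, 142), (82, 183, 188, 191), (83, 187, 193, 195)]
45 [(68, 148, 154, 157), (69, 138, 144, 146), (70, 126, 133, 136), (71, 120, 125, 127), (72, 111, 115, 118), (73, 110, 114, 117), (74, 111, 115, 118), (75, 111, 117, 119), (76, 110, 114, 118), (77, 112, 115, 120), (78, 109, 114, 117), (79, 111, 115, 118), (80, 90, 93, 93), (81, 123, 127, 128), (82, 53, 55, 58), (83, 68, 72, 75)]
58 [(68, 110, 113, 117), (69, 110, 114, 118), (70, 110, 114, 116), (71, 110, 114, 118), (72, 111, 115, 117), (73, 110, 114, 117), (74, 111, 113, 117), (75, 112, 115, 118), (76, 111, 115, 117), (77, 109, 114, 116), (78, 111, 115, 118), (79, 110, 114, 117), (80, 86, 89, 90), (81, 126, 130, 131), (82, 175, 182, 184), (83, 184, 191, 190)]
heel y 25 [-13, -12, -11] [373 151]
heel y 45 [-13, -12, -11] [375 123]
heel y 65 [-13, -12, -11] [378  92]
```

```bash
python3 -c "
from station import job; print(job.close_job())"
```

```text
the job is handed in; nothing more can be done
None
```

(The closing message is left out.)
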